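# Case a travel clock: load, slide to the detent, snap the back in

### The job

Lay the brass back cover, boss up, loosely in the mouth of the clock case on the slide, letting it down gently rather than dropping it, and then push the carriage along its bed to the end stop, until the side plunger clicks behind it. Then take the hand pusher from its wooden holder and with it (not with the fingers) press the cover straight down until it snaps fully home, its rim flush with the case. Finally stand the pusher back in its holder; leave the glass dome, the jar and the screwdriver undisturbed.

Things in the scene. Friction and masses are not known exactly. Their poses are not given: they have to be found in the camera images.
- fixture: Aluminium slide bed fixed to the bench, 108 mm wide (x), y from -113 to +93 mm, bed top 14 mm up, side rails to 26 mm, end stop at +y (77 to 93 mm) 36 mm high. Origin on the bench, z up. The carriage slides along +y to the stop. Detent: spring plunger in a dark block on the +x side (x 55 to 95 mm with knob, y 9 mm, 27 mm high).
- carriage (a joint): Steel carriage's position along the bed's +y, in m: starts at 0 to 0.025; 0.080 is home against the end stop. Stays where left (1.5 N friction). From 0.065 to 0.074 the spring plunger resists with some 6 N more; past that it clicks behind the carriage's ridge, draws it home and holds it.
- push_lug (a point): Middle of the top edge of the upright steel push lug at the carriage's -y end: 44 mm wide (x), 10 mm thick (y), top 54 mm above the bench, 30 mm above the carriage plate. Moves with the carriage; axes as the fixture's. Push its -y face towards +y, or pinch it.
- case_seat (a point): Centre of the floor of the brass clock case on the carriage, 57 mm to +y of the lug, 27 mm above the bench; axes as the fixture's. Case 65 mm across, bore 50 mm, flaring to 58 mm at the rim 21 mm above this floor. Three sprung balls in the bore: a cover laid in rests on them, underside 12 mm above the floor; pressed (peak 6 to 10 N) it snaps under them, underside on the floor, brim top flush with the rim.
- cover: Round brass back cover, 38 mm high, about 90 g: bottom flange 48 mm across with a 2 mm bevel, a groove, a brim 48 mm across whose top is 21 mm above the underside, and on it a central grip boss 18 mm across and 17 mm tall (21 to 38 mm above the underside). Origin at the centre of its underside, z up along the boss. Starts upright on a cork pad 80 x 80 mm and 10 mm high.
- pusher: Hand pusher, 95 mm tall, about 110 g: a white nylon foot 30 mm across and 12 mm high with a flat face, then a round wooden handle 22 mm across up to the top. Origin at the centre of the foot's face, z up along the handle. Starts standing foot down in its holder.
- holder: Fixed light wooden block 64 x 64 x 22 mm with a round hole 37 mm across and 14 mm deep (hole floor 8 mm above the bench), in which the pusher stands. Origin on the bench under the hole's centre, z up.
- dome: Bystander: glass dust dome on a blue base, 88 mm across, 105 mm tall, origin under its centre. Leave alone.
- jar: Bystander: small amber jar, 40 mm across, 50 mm tall, origin under its centre. Leave alone.
- screwdriver: Bystander: screwdriver 140 mm long lying on the bench. Leave alone.
Not all that is in view belongs to the job. Of the things that look like the cover, the middle-sized one is meant. What is meant by the holder is not green, and is the larger of those in its own colour.

How it is judged (in metres and radians):
On the way, in this order (a step that is already met when the one before it is completed fails the run):
1. the cover lies loose in the mouth of the case, boss up, let go (horizontal distance between cover and case_seat below 0.005 m and z of cover in the frame of case_seat between 0.007 and 0.016 m and angle between cover's own z axis and vertical below 0.12 rad and contact force between the fingers and cover below 0.1 N), for 0.2 s.
2. the carriage is home and clicked in, with the cover still lying in the case (value of joint carriage above 0.077 m and horizontal distance between cover and case_seat below 0.005 m and z of cover in the frame of case_seat above 0.007 m), for 0.2 s.
3. the cover is snapped home under the pusher, with the carriage home (value of joint carriage above 0.077 m and horizontal distance between cover and case_seat below 0.004 m and z of cover in the frame of case_seat below 0.0025 m and contact force between pusher and cover above 1 N), for 0.1 s.
At the end, for the whole second after the job is handed in: Carriage within 3 mm of home; cover in the case, centred within 4 mm, underside within 2.5 mm of the case floor, level within 0.06 rad; pusher standing in its holder within 8 mm of the hole's centre, foot within 3 mm of the hole's floor, upright within 0.12 rad; both at rest (value of joint carriage above 0.077 m and horizontal distance between cover and case_seat below 0.004 m and z of cover in the frame of case_seat below 0.0025 m and angle between cover's own z axis and vertical below 0.06 rad and horizontal distance between pusher and holder below 0.008 m and z of pusher in the frame of holder below 0.011 m and angle between pusher's own z axis and vertical below 0.12 rad and linear speed of each of pusher, cover below 0.02 m/s); the robot touches nothing.
It fails at once if the cover is pushed into the snaps (2.5 mm or more below where it lies loose) or touched there with the fingers (horizontal distance between cover and case_seat below 0.006 m and z of cover in the frame of case_seat below 0.0095 m and contact force between the fingers and cover above 2 N).
It fails at once if the cover is dropped (falls freely at over 0.6 m/s, some 2 cm of fall) (linear speed of cover above 0.6 m/s and contact force between the fingers and cover below 0.05 N).
It fails at once if the dome, jar or screwdriver is moved by more than 25 mm (distance of any of dome, jar, screwdriver from where it was at the start of the episode above 0.025 m).
It also fails if it takes over 72 s, if anything falls off the work surface, if the arm or the gripper's body presses on something with over 40 N, if the wrist force passes 120 N, or if a joint passes its speed limit or range.

### The arm

A 6-joint arm with a two-finger parallel gripper is mounted at the origin on the work surface. World frame = base frame: x ahead of the robot, y to its left, z up, the work surface at z = 0. Lengths are in m, angles in degrees, forces in N, time in s.
With the tool pointing down it reaches from about 0.375 to 0.9 m from the base axis. Payload 3.1 kg.
Tool frame: the origin (TCP) lies at the very end of the fingers, on their centre line; the grasp point (between the pads) lies behind it (bot.grip_depth is the z of the grasp point in the tool frame, in m); z points along the fingers, y is the direction in which the jaws open and shut (so a half turn about z gives the same grasp; the last joint's range is limited). The gripper opens to 87 mm and grips with 3 to 60 N. Pads are 19 mm wide; open, the fingers measure 117 mm over their backs; the gripper's body (75 mm by 190 mm) begins 51 mm behind the grasp point.
Start: joints at [59.272, 30.224, 82.088, -0, 67.689, -10.227], TCP at [0.219, 0.585, 0.223] pointing down, gripper open.
Joint ranges: [-176.69, 176.69], [-43.24, 126.21], [12.49, 139.97], [-82, 262], [0, 151.66], [-163.58, 163.58]. Speed limits (degrees/s): [159.86, 159.86, 180, 180, 180, 180].

### API

Orientations are given as a 3x3 rotation matrix whose columns are the frame's x, y, z axes.
In Python, from rig import bot, vision gives the robot as it stands. The module is installed in compiled form; this text tells all that it offers.
- The arm moves only by the shell command python3 -m jog 'ROWS'. ROWS is JSON, a list of rows, each a list of 3 entries, a list of its own where there are three numbers: the shift along the tool's x, y, z in mm, then the turn, a rotation vector about the tool's x, y, z in degrees, then the closure, from 0 (fully open) to 1 (shut). In form: [[[dx, dy, dz], [wx, wy, wz], fingers], ...]. A call has 1 to 12 rows; each row is the pose to reach, as a shift and turn from the pose commanded when the call began, along the tool's axes at that moment; what a row does not reach only later rows make up. A row lasts 1/12 s, in which the tool goes at most 41.7 mm and 7.16 degrees, less where a joint would pass 70% of its speed; a pose out of reach is approached as far as the arm can. A call with a gripper value outside its range is refused whole. The fingers move at their own pace and stop on an object; the grip force is fixed at half the most. Time passes only in rows, so rows that repeat a pose let the fingers close. It gives the time, the measured TCP pose, the force and the opening at its end, in the units of the state.
- bot.read_state(): the state, without advancing time (a new reading comes with each control period).
- vision.capture(name): name is "scene" or "top" or "wrist"; returns the picture (420x560x3 uint8, red, green, blue); there is no depth.
- vision.camera_info(name): a dict with "intrinsics" (3x3 intrinsics, pixels), "camera_from_world" (4x4, takes a point from world to camera coordinates); the wrist camera has in their place "mount" (4x4, takes a point from camera to tool coordinates, whose origin is the TCP and whose axes are the flange's). Camera axes: x right, y up, looking along -z (the intrinsics and any distortion apply to the point x, -y, -z); pixel columns grow to the right and rows downward; lengths in m; the calibration is good to about 2 mm. A picture is of the moment at which its call begins: read the wrist's pose just before it. camera_info takes no time and is no camera call.
- bot.hand_in(): hands the job in, once; it reports no verdict.
The state is a dict: "time_s": time; "joint_positions": joint angles; "qvel": joint speeds; "tau": joint torques, N m; "position": TCP position; "tcp_rot": TCP orientation; "force": force on the tool from outside, world axes, zero at the start; "moment": the same for the moment, N m; "opening": opening from 0.0 (shut) to 1.0 (fully open).
Only numpy, scipy, OpenCV 4.12 (cv2) and the standard library are available. Lean on these libraries where they do the work, as an engineer would, in place of code of your own. Each camera call takes 0.05 s, during which the arm holds its last target. There are 200 camera calls.

## Working session

There is one attempt and no reset: what is moved stays moved. The work goes in short steps, Python scripts to look and compute and a shell command to move; the robot and the scene stay as the last step left them, time stands still between calls to the robot, and variables do not carry over. Pictures are saved under pics/ and viewed, about 8 in all and at most 12, crops included, and the job is handed in when it is done.

```bash
mkdir -p pics
cat > h.py <<'E'
import numpy as np, cv2
from rig import bot, vision
def save(cam,name):
    im=vision.capture(cam); cv2.imwrite(f'pics/{name}.png',cv2.cvtColor(im,cv2.COLOR_RGB2BGR)); return im
def cam(name,st=None):
    ci=vision.camera_info(name); K=np.array(ci['intrinsics'])
    if name=='wrist':
        st=st or bot.read_state(); M=np.array(ci['mount']); T=np.eye(4); T[:3,:3]=st['tcp_rot']; T[:3,3]=st['position']
        W=T@M
    else: W=np.linalg.inv(np.array(ci['camera_from_world']))
    return K,W
def ray(name,px,z,st=None):
    K,W=cam(name,st); d=np.linalg.inv(K)@[px[0],px[1],1]; d=W[:3,:3]@[d[0],-d[1],-d[2]]; o=W[:3,3]
    return o+d*(z-o[2])/d[2]
def proj(name,p,st=None):
    K,W=cam(name,st); c=np.linalg.inv(W)@np.append(p,1); q=K@[c[0],-c[1],-c[2]]; return q[:2]/q[2]
E
python3 - <<'E'
from h import *
np.set_printoptions(precision=3,suppress=True)
for n in ['scene','top']:
    im=save(n,n+'0'); print(n,vision.camera_info(n))
print(vision.camera_info('wrist'))
a=cv2.imread('pics/scene0.png');b=cv2.imread('pics/top0.png')
s=bot.read_state();print(s['position'],s['tcp_rot'],s['force'],bot.grip_depth,s['time_s'],s['opening'])
E
```

```text
scene {'intrinsics': array([[522.47 ,   0.   , 268.055],
       [  0.   , 522.47 , 209.499],
       [  0.   ,   0.   ,   1.   ]]), 'camera_from_world': array([[-0.527,  0.85 ,  0.022,  0.387],
       [-0.494, -0.328,  0.805,  0.224],
       [ 0.691,  0.413,  0.593, -1.797],
       [ 0.   ,  0.   ,  0.   ,  1.   ]])}
top {'intrinsics': array([[425.975,   0.   , 284.515],
       [  0.   , 425.975, 210.274],
       [  0.   ,   0.   ,   1.   ]]), 'camera_from_world': array([[-0.007, -1.   ,  0.016, -0.073],
       [ 0.995, -0.006,  0.104, -0.674],
       [-0.104,  0.017,  0.994, -1.007],
       [ 0.   ,  0.   ,  0.   ,  1.   ]])}
{'intrinsics': array([[320.603,   0.   , 278.899],
       [  0.   , 320.603, 212.439],
       [  0.   ,   0.   ,   1.   ]]), 'mount': array([[ 0.001,  0.952,  0.307,  0.085],
       [ 1.   , -0.001,  0.   ,  0.001],
       [ 0.001,  0.307, -0.952, -0.162],
       [ 0.   ,  0.   ,  0.   ,  1.   ]])}
[0.219 0.585 0.222] [[-0.937  0.35  -0.001]
 [ 0.35   0.937 -0.002]
 [ 0.    -0.002 -1.   ]] [0.045 0.489 0.204] -0.0187 0.1 0.9999697562461454
```

View pics/top0.png

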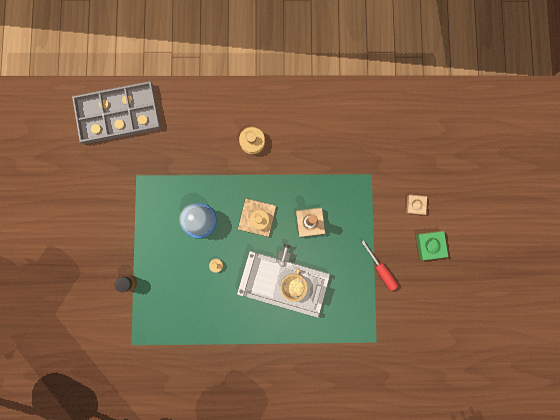

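View pics/scene0.png

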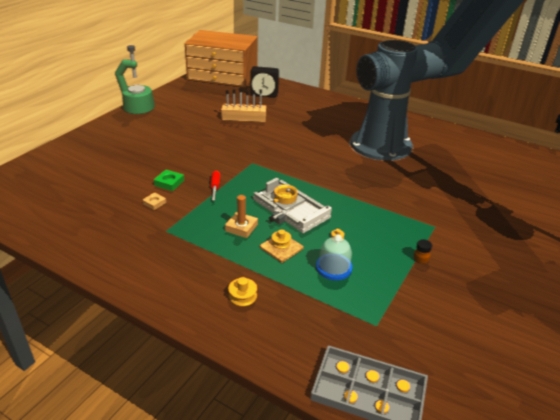

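The top view shows the cover on cork at (260,218), pusher and holder at (311,221), the slide around (284,284) and the case at (294,288). The dome is at (198,220), the jar at (124,284) and the screwdriver at (380,265). I'll enlarge the work area to measure it.

Run:
```python
import cv2
b=cv2.imread('pics/top0.png')[190:325,225:345]
cv2.imwrite('pics/topc.png',cv2.resize(b,None,fx=4.4,fy=4.4,interpolation=cv2.INTER_CUBIC))
```

```text
(no output)
```

View pics/topc.png

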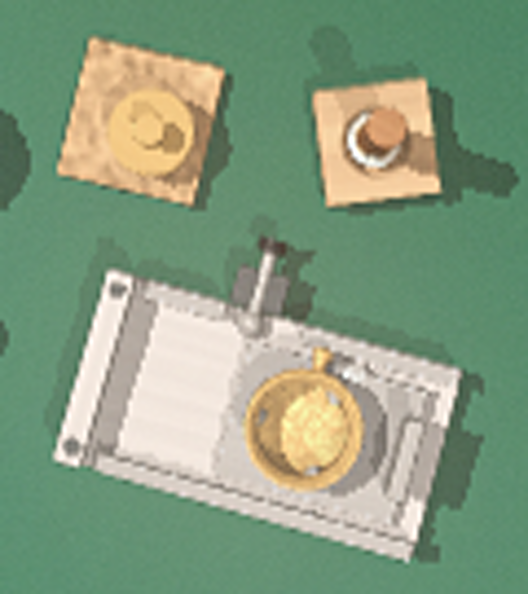

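Run:
```python
from h import *
np.set_printoptions(precision=4,suppress=True)
def c(u,v,z): 
    p=ray('top',(225+(u+.5)/4.4-.5,190+(v+.5)/4.4-.5),z); return p
a,b=c(108,270,.036),c(55,460,.036); d,e=c(460,368,.026),c(410,560,.026)
print('stop',a,b,np.linalg.norm(a-b)); print('end',d,e,np.linalg.norm(d-e))
x=(a-b)[:2]; print('yaw x from stop',np.degrees(np.arctan2(x[1],x[0])))
y=((a+b)/2-(d+e)/2)[:2]; print('len',np.linalg.norm(y),'yaw', np.degrees(np.arctan2(-y[0],y[1])))
print('case',c(305,430,.048)); print('lug', c(404,465,.054), c(414,420,.054),c(395,512,.054))
print('cover',c(151,132,.031))
print('pusher top',c(385,130,.103)); print('holder',[c(*q,.022) for q in [(313,92),(428,78),(441,192),(327,208)]], np.mean([c(*q,.022) for q in [(313,92),(428,78),(441,192),(327,208)]],0))
print('dome',c((198-225)*4.4,(215-190)*4.4,.1),ray('top',(124,284),.05),ray('top',(216,266),.02))
```

```text
stop [0.5748 0.0089 0.036 ] [0.4722 0.0375 0.036 ] 0.10662344835228298
end [ 0.5195 -0.1853  0.026 ] [ 0.4155 -0.1559  0.026 ] 0.10800471321240968
yaw x from stop -15.601703300655398
len 0.20174767721210926 yaw -16.11414154100378
case [ 0.488  -0.0982  0.048 ]
lug [ 0.4695 -0.1509  0.054 ] [ 0.4932 -0.1567  0.054 ] [ 0.4448 -0.1457  0.054 ]
cover [ 0.6513 -0.0146  0.031 ]
pusher top [ 0.6456 -0.1393  0.103 ]
holder [array([ 0.6741, -0.1056,  0.022 ]), array([ 0.6816, -0.1706,  0.022 ]), array([ 0.6172, -0.1769,  0.022 ]), array([ 0.6087, -0.1127,  0.022 ])] [ 0.6454 -0.1415  0.022 ]
dome [0.6579 0.1224 0.1   ] [0.4994 0.3025 0.05  ] [0.539  0.0909 0.02  ]
```

Sizes agree: bed end 108 mm and holder about 65 mm, against 108 and 64 given. I'll move above the cover for a close look.

```bash
python3 -m jog '[[[-615,-411,20],[0,0,0],0],[[-615,-411,20],[0,0,0],0],[[-615,-411,20],[0,0,0],0],[[-615,-411,20],[0,0,0],0],[[-615,-411,20],[0,0,0],0],[[-615,-411,20],[0,0,0],0],[[-615,-411,20],[0,0,0],0],[[-615,-411,20],[0,0,0],0],[[-615,-411,20],[0,0,0],0],[[-615,-411,20],[0,0,0],0],[[-615,-411,20],[0,0,0],0],[[-615,-411,20],[0,0,0],0]]'
```

```text
time_s: 1.1
position: [0.5113, 0.1778, 0.2087]
tcp_rot: [[-0.937, 0.35, -0.001], [0.35, 0.937, 0.0], [0.001, -0.0, -1.0]]
force: [1.1, 0.8, -0.2]
opening: 1.001
```

```bash
python3 -m jog '[[[-198,-132,8],[0,0,0],0],[[-198,-132,8],[0,0,0],0],[[-198,-132,8],[0,0,0],0],[[-198,-132,8],[0,0,0],0],[[-198,-132,8],[0,0,0],0],[[-198,-132,8],[0,0,0],0],[[-198,-132,8],[0,0,0],0],[[-198,-132,8],[0,0,0],0]]'
python3 - <<'E'
from h import *
s=bot.read_state();print(s['position'],s['tcp_rot'],s['force'])
im=save('wrist','w1')
print([proj('wrist',p,s) for p in [(.6513,-.0146,.031),(.6513,-.0146,.048),(.6454,-.1415,.022),(.488,-.0982,.048)]])
E
```

```text
time_s: 1.77
position: [0.6503, -0.0149, 0.2]
tcp_rot: [[-0.936, 0.353, -0.001], [0.353, 0.936, 0.001], [0.002, 0.0, -1.0]]
force: [0.1, 0.6, 0.6]
opening: 0.998
[ 0.65025957 -0.01490981  0.20000178] [[-9.35586089e-01  3.53095903e-01 -1.39754622e-03]
 [ 3.53095414e-01  9.35587131e-01  5.90801979e-04]
 [ 1.51613602e-03  5.92789527e-05 -9.99998849e-01]] [0.10372185 0.57743844 0.5718216 ]
[array([279.05534809, 193.74009056]), array([279.05562599, 197.93090562]), array([171.87003096, 225.41248073]), array([127.52405453,  64.77772167])]
```

View pics/w1.png

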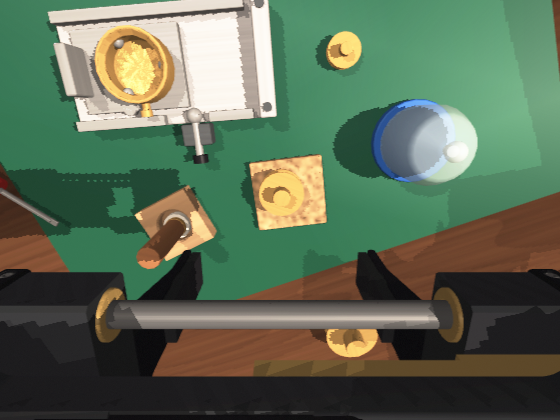

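The cover brim is near (282,193), the case rim near (134,65) and the pusher foot near (177,225), all about 4–6 px right of the prediction. I'll fit ellipses to firm that up.

Run:
```python
from h import *
im=cv2.imread('pics/w1.png')
A=cv2.resize(im[150:245,235:345],None,fx=5,fy=5,interpolation=cv2.INTER_CUBIC)
B=cv2.resize(im[15:130,80:190],None,fx=4.13,fy=4.13,interpolation=cv2.INTER_CUBIC)
C=np.zeros((480,1010,3),np.uint8);C[:475,:550]=A;C[:B.shape[0],555:555+B.shape[1]]=B
cv2.imwrite('pics/w1c.png',cv2.resize(C,None,fx=.79,fy=.79))
```

```text
(no output)
```

View pics/w1c.png

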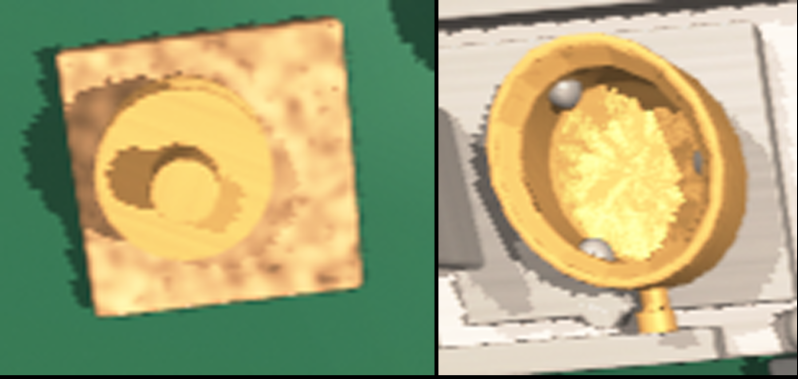

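Run:
```python
from h import *
np.set_printoptions(precision=4,suppress=True)
s=bot.read_state()
a=ray('wrist',(281.2,193.8),.031,s);b=ray('wrist',(281.8,198.4),.048,s);c=ray('wrist',(130.6,64.4),.048,s)
print(a,b,c,c-a)
R=np.array(s['tcp_rot'])
print('rel tool',R.T@((a+b)/2-s['position'])*1000,'case-cover tool',R.T@(c-(a+b)/2)*1000, 'top', R.T@(np.array([.488,-.0982,.048])-[.6513,-.0146,.04])*1000)
```

```text
[ 0.651  -0.0109  0.031 ] [ 0.6516 -0.0106  0.048 ] [ 0.4876 -0.0942  0.048 ] [-0.1634 -0.0834  0.017 ]
rel tool [ -1.4148   3.18   160.6193] case-cover tool [ 123.9248 -135.712    -8.1959] top [ 123.5214 -135.6579   -7.697 ]
```

Both cameras agree on cover→case to within 0.5 mm. The jaws self-centre in tool y, so I can descend and grasp.

```bash
python3 -m jog '[[[-1,2,30],[0,0,0],0],[[-1,2,70],[0,0,0],0],[[-1,2,110],[0,0,0],0],[[-1,2,140],[0,0,0],0],[[-1,2,160],[0,0,0],0],[[-1,2,166],[0,0,0],0],[[-1,2,166],[0,0,0],0],[[-1,2,166],[0,0,0],0]]'
python3 -m jog '[[[0,0,0],[0,0,0],0.4],[[0,0,0],[0,0,0],0.6],[[0,0,0],[0,0,0],0.7],[[0,0,0],[0,0,0],0.8],[[0,0,0],[0,0,0],0.9],[[0,0,0],[0,0,0],1],[[0,0,0],[0,0,0],1],[[0,0,0],[0,0,0],1],[[0,0,0],[0,0,0],1],[[0,0,0],[0,0,0],1]]'
```

```text
time_s: 2.48
position: [0.6519, -0.0107, 0.0359]
tcp_rot: [[-0.937, 0.349, 0.001], [0.349, 0.937, -0.0], [-0.001, 0.0, -1.0]]
force: [-0.0, -0.1, 0.6]
opening: 0.993
time_s: 3.32
position: [0.6517, -0.0117, 0.0349]
tcp_rot: [[-0.937, 0.35, -0.0], [0.35, 0.937, 0.0], [0.0, -0.0, -1.0]]
force: [0.1, -0.5, 0.7]
opening: 0.326
```

```bash
python3 -m jog '[[[0,0,0],[0,0,0],1],[[0,0,0],[0,0,0],1],[[0,0,0],[0,0,0],1],[[0,0,0],[0,0,0],1],[[0,0,0],[0,0,0],1],[[0,0,0],[0,0,0],1]]'
python3 - <<'E'
from h import *
s=bot.read_state();print(s['position'],s['force'])
im=save('wrist','w2')
cv2.imwrite('pics/w2c.png',cv2.resize(im[130:400,180:400,::-1],None,fx=2,fy=2))
E
```

```text
time_s: 3.82
position: [0.6517, -0.0117, 0.035]
tcp_rot: [[-0.937, 0.35, -0.0], [0.35, 0.937, 0.0], [0.0, -0.0, -1.0]]
force: [-0.8, 0.7, -0.4]
opening: 0.195
[ 0.65166154 -0.01172638  0.03497245] [-0.83546984  0.72750103 -0.40872373]
```

View pics/w2.png

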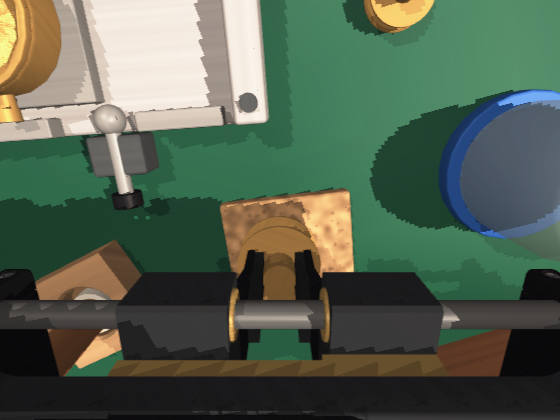

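The boss is gripped (opening about 17 mm). Next I lift and carry it over the case.

```bash
python3 -m jog '[[[0,0,-15],[0,0,0],1],[[0,0,-40],[0,0,0],1],[[0,0,-60],[0,0,0],1],[[20,-22,-60],[0,0,0],1],[[45,-50,-60],[0,0,0],1],[[70,-78,-60],[0,0,0],1],[[95,-106,-60],[0,0,0],1],[[114,-127,-60],[0,0,0],1],[[123.7,-138,-60],[0,0,0],1],[[123.7,-138,-60],[0,0,0],1],[[123.7,-138,-60],[0,0,0],1],[[123.7,-138,-60],[0,0,0],1]]'
python3 - <<'E'
from h import *
s=bot.read_state();print(s['position'],s['force'],s['opening'])
w=save('wrist','w3'); t=save('scene','s3'); 
p=proj('scene',np.array(s['position']))
u,v=map(int,p);print(u,v)
A=cv2.resize(w[60:330,150:410,::-1],(480,498)); B=cv2.resize(t[v-45:v+55,u-30:u+34,::-1],(319,498),interpolation=cv2.INTER_CUBIC)
cv2.imwrite('pics/w3c.png',np.hstack([A,B]))
E
```

```text
time_s: 4.87
position: [0.489, -0.0979, 0.0953]
tcp_rot: [[-0.937, 0.35, 0.002], [0.35, 0.937, -0.001], [-0.002, 0.0, -1.0]]
force: [0.1, 0.5, -0.3]
opening: 0.19
[ 0.48898901 -0.09789711  0.09530686] [ 0.07857505  0.47707983 -0.32625764] 0.18954122355180583
285 176
```

View pics/w3c.png

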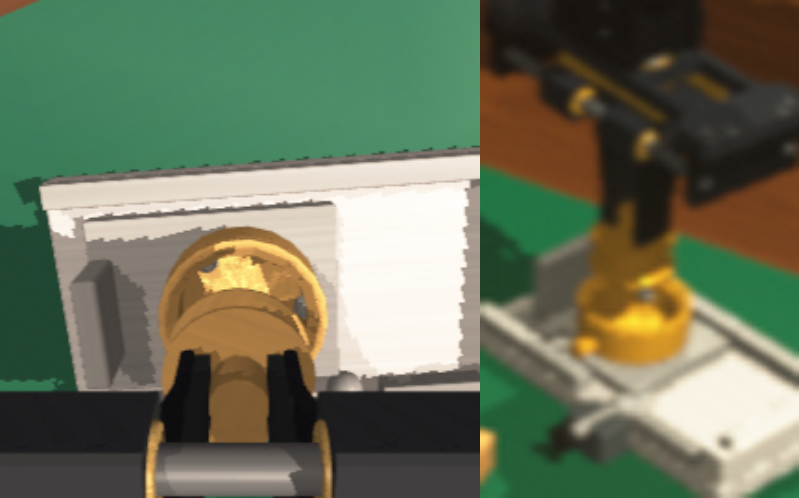

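The cover sits above the mouth, with the rim perhaps 1 mm further in tool +y (282 vs 279 px). I'll nudge it and lower while watching the force.

```bash
python3 -m jog '[[[0,1,8],[0,0,0],1],[[0,1,16],[0,0,0],1],[[0,1,20],[0,0,0],1],[[0,1,23],[0,0,0],1],[[0,1,25],[0,0,0],1],[[0,1,27],[0,0,0],1],[[0,1,28],[0,0,0],1],[[0,1,28],[0,0,0],1],[[0,1,28],[0,0,0],1]]'
python3 -m jog '[[[0,0,0.7],[0,0,0],1],[[0,0,1.4],[0,0,0],1],[[0,0,1.4],[0,0,0],1]]'
```

```text
time_s: 5.72
position: [0.4879, -0.0968, 0.0671]
tcp_rot: [[-0.937, 0.35, 0.0], [0.35, 0.937, -0.0], [-0.0, -0.0, -1.0]]
force: [0.2, -1.1, -0.7]
opening: 0.194
time_s: 5.97
position: [0.4878, -0.0967, 0.0657]
tcp_rot: [[-0.937, 0.35, 0.0], [0.35, 0.937, 0.0], [-0.0, 0.0, -1.0]]
force: [0.5, -0.6, 0.0]
opening: 0.195
```

```bash
python3 -m jog '[[[0,0,0.6],[0,0,0],1],[[0,0,1.2],[0,0,0],1],[[0,0,1.2],[0,0,0],1]]'
python3 -m jog '[[[0,0,0],[0,0,0],0.75],[[0,0,0],[0,0,0],0.7],[[0,0,0],[0,0,0],0.6],[[0,0,0],[0,0,0],0.5],[[0,0,0],[0,0,0],0.4],[[0,0,0],[0,0,0],0.4],[[0,0,0],[0,0,0],0.4],[[0,0,0],[0,0,0],0.4],[[0,0,0],[0,0,0],0.4]]'
```

```text
time_s: 6.22
position: [0.4878, -0.0967, 0.0644]
tcp_rot: [[-0.937, 0.35, -0.0], [0.35, 0.937, 0.0], [0.0, 0.0, -1.0]]
force: [-0.7, -0.5, 0.7]
opening: 0.193
time_s: 6.97
position: [0.4878, -0.0967, 0.0644]
tcp_rot: [[-0.937, 0.35, 0.0], [0.35, 0.937, -0.0], [-0.0, -0.0, -1.0]]
force: [-0.9, -0.2, -0.5]
opening: 0.594
```

Released. I'll raise, close the fingers, move behind the lug and check the cover.

```bash
python3 -m jog '[[[0,0,-10],[0,0,0],0.4],[[0,0,-30],[0,0,0],0.4],[[0,0,-50],[0,0,0],0.7],[[-2,-25,-50],[0,0,0],1],[[-5,-60,-50],[0,0,0],1],[[-7,-85,-50],[0,0,0],1],[[-7,-92,-50],[0,0,0],1],[[-7,-92,-50],[0,0,0],1],[[-7,-92,-50],[0,0,0],1]]'
python3 - <<'E'
from h import *
s=bot.read_state();print(s['position'],s['force'],s['opening'])
w=save('wrist','w4'); print(proj('wrist',[.4718,-.1528,.054],s))
E
```

```text
time_s: 7.72
position: [0.4619, -0.185, 0.1147]
tcp_rot: [[-0.936, 0.351, -0.0], [0.351, 0.936, 0.001], [0.0, 0.001, -1.0]]
force: [0.1, -0.1, 0.0]
opening: 0.154
[ 0.46190064 -0.1849885   0.11472193] [ 0.10886916 -0.09131374  0.04715439] 0.15403159319297063
[323.61576888 226.47567207]
```

View pics/w4.png

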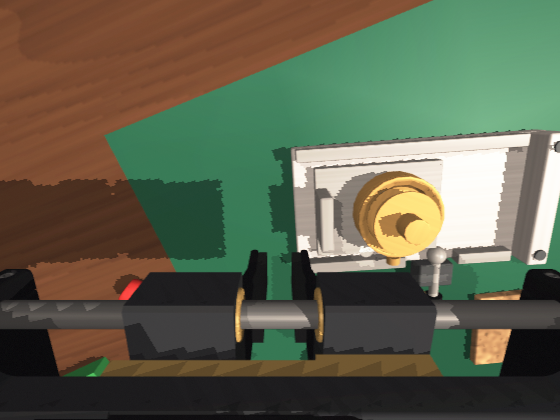

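The cover sits level in the case, boss up (brim at 405,215), and the lug at (326,224) is as predicted. Next: descend behind the lug and push.

```bash
python3 -m jog '[[[0,0,25],[0,0,0],1],[[0,0,55],[0,0,0],1],[[0,0,75],[0,0,0],1],[[0,0,80],[0,0,0],1],[[0,0,80],[0,0,0],1],[[0.4,5,80],[0,0,0],1],[[0.8,10,80],[0,0,0],1],[[1.2,15,80],[0,0,0],1],[[1.5,20,80],[0,0,0],1],[[2,25,80],[0,0,0],1],[[2.3,30,80],[0,0,0],1],[[2.3,30,80],[0,0,0],1]]'
python3 -m jog '[[[0.4,4,0],[0,0,0],1],[[0.8,8,0],[0,0,0],1],[[1.2,12,0],[0,0,0],1],[[1.5,16,0],[0,0,0],1],[[2,20,0],[0,0,0],1]]'
```

```text
time_s: 8.77
position: [0.4708, -0.1555, 0.0348]
tcp_rot: [[-0.937, 0.35, 0.0], [0.35, 0.937, 0.0], [-0.0, 0.0, -1.0]]
force: [0.2, -0.3, 0.5]
opening: 0.006
time_s: 9.18
position: [0.4762, -0.137, 0.0345]
tcp_rot: [[-0.937, 0.35, 0.001], [0.35, 0.937, -0.001], [-0.001, -0.0, -1.0]]
force: [-0.7, -2.1, 1.2]
opening: 0.008
```

```bash
python3 -m jog '[[[0.3,4,0],[0,0,0],1],[[0.6,8,0],[0,0,0],1],[[0.9,12,0],[0,0,0],1],[[1.2,16,0],[0,0,0],1],[[1.5,20,0],[0,0,0],1]]'
python3 -m jog '[[[0.3,3,0],[0,0,0],1],[[0.5,6,0],[0,0,0],1],[[0.7,9,0],[0,0,0],1],[[0.9,12,0],[0,0,0],1]]'
```

```text
time_s: 9.6
position: [0.4815, -0.1174, 0.0344]
tcp_rot: [[-0.937, 0.35, 0.0], [0.35, 0.937, -0.0], [-0.0, -0.0, -1.0]]
force: [0.6, -2.4, 0.5]
opening: 0.009
time_s: 9.93
position: [0.484, -0.1079, 0.0344]
tcp_rot: [[-0.938, 0.347, -0.002], [0.347, 0.938, -0.003], [0.0, -0.003, -1.0]]
force: [-4.5, -11.1, 0.5]
opening: 0.007
```

```bash
python3 -m jog '[[[0,0,0],[0,0,0],1],[[0,0,0],[0,0,0],1]]'
python3 -m jog '[[[0.1,1,0],[0,0,0],1],[[0.2,2,0],[0,0,0],1],[[0.2,2,0],[0,0,0],1]]'
```

```text
time_s: 10.1
position: [0.4844, -0.106, 0.0344]
tcp_rot: [[-0.937, 0.351, -0.0], [0.351, 0.937, 0.0], [0.001, 0.0, -1.0]]
force: [1.3, -1.4, 0.6]
opening: 0.007
time_s: 10.35
position: [0.4848, -0.1047, 0.0344]
tcp_rot: [[-0.937, 0.349, -0.001], [0.349, 0.937, -0.001], [0.0, -0.001, -1.0]]
force: [-1.4, -5.2, 0.4]
opening: 0.004
```

```bash
python3 -m jog '[[[0.1,1,0],[0,0,0],1],[[0.2,2,0],[0,0,0],1],[[0.2,2,0],[0,0,0],1]]'
python3 -m jog '[[[-0.5,-6,0],[0,0,0],1],[[-1,-12,0],[0,0,0],1],[[-1,-12,-40],[0,0,0],1],[[-1,-12,-80],[0,0,0],1],[[-1,-12,-100],[0,0,0],1],[[-1,-12,-100],[0,0,0],1]]'
python3 - <<'E'
from h import *
s=bot.read_state();print(s['position'],s['opening'])
w=save('wrist','w5')
E
```

```text
time_s: 10.6
position: [0.4855, -0.1025, 0.0344]
tcp_rot: [[-0.937, 0.35, -0.0], [0.35, 0.937, -0.0], [0.0, -0.0, -1.0]]
force: [0.2, -4.2, 0.2]
opening: 0.005
time_s: 11.1
position: [0.4846, -0.115, 0.1382]
tcp_rot: [[-0.937, 0.351, 0.007], [0.35, 0.937, -0.003], [-0.008, -0.0, -1.0]]
force: [0.5, 0.6, 0.5]
opening: 0.006
[ 0.48459732 -0.11497981  0.138151  ] 0.005903035565943372
```

View pics/w5.png

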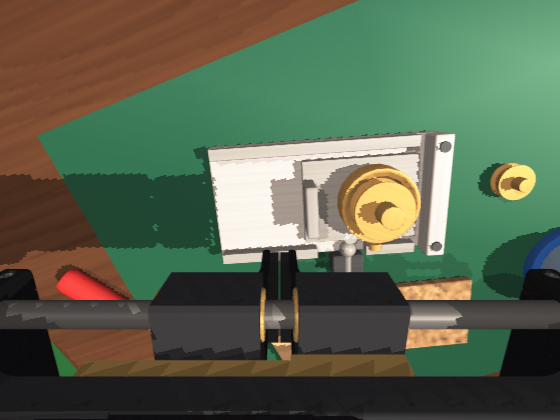

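I can't tell from this view whether it clicked: the plate edge is at about column 417 and the stop at 421. I'll move aside and measure with the top camera.

```bash
python3 -m jog '[[[0,-30,-20],[0,0,0],1],[[0,-65,-20],[0,0,0],1],[[0,-100,-20],[0,0,0],1],[[0,-130,-20],[0,0,0],1],[[0,-150,-20],[0,0,0],1],[[0,-150,-20],[0,0,0],1]]'
python3 - <<'E'
from h import *
save('top','top2')
a=cv2.imread('pics/top0.png')[245:325,225:345];b=cv2.imread('pics/top2.png')[245:325,225:345]
A=[cv2.resize(x,(600,400),interpolation=cv2.INTER_CUBIC)[:,:395] for x in(a,b)]
cv2.imwrite('pics/top2c.png',np.hstack(A))
E
```

```text
time_s: 11.65
position: [0.4284, -0.2576, 0.1531]
tcp_rot: [[-0.935, 0.354, -0.001], [0.354, 0.935, 0.0], [0.001, -0.0, -1.0]]
force: [-0.1, 0.1, -1.3]
opening: 0.006
```

View pics/top2c.png

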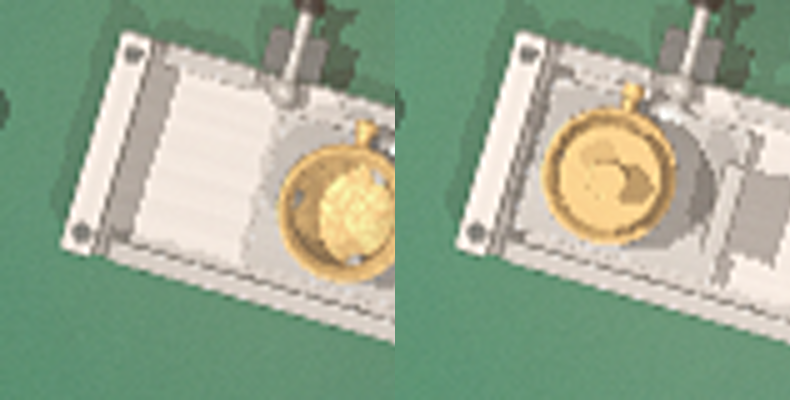

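```bash
python3 - <<'E'
from h import *
o=np.array([.4977,-.0662]); ey=np.array([.277,.961]);ex=np.array([.961,-.277])
def f(u,v,z):
    p=ray('top',(225+(u+.5)/5-.5,245+(v+.5)/5-.5),z)[:2]-o; return (np.array([p@ex,p@ey])*1000).round(1)
print('stop top outer',f(128,32,.036),f(62,248,.036),'inner',f(157,45,.036),f(104,250,.036))
print('case0',f(346,212,.048),'plate0',f(274,100,.024),f(242,240,.024))
print('case1',f(214,175,.048),'world',ray('top',(225+214/5,245+35),.048)); print('lug1',f(345,165,.054),f(322,282,.054))
print('strip',f(153,100,.024),f(128,220,.024))
E
cd pics
python3 - <<'E'
import cv2
b=cv2.imread('top2.png')[250:300,236:270]
cv2.imwrite('t3.png',cv2.resize(b,None,fx=11,fy=11,interpolation=cv2.INTER_NEAREST))
E
```

```text
stop top outer [54.  91.1] [-53.5  92.8] inner [51.7 75.8] [-49.   73.2]
case0 [  0.2 -33. ] plate0 [41.3 14. ] [-27.7  10.7]
case1 [ 0.1 32.2] world [ 0.50574222 -0.03626425  0.048     ]
lug1 [ 21.6 -26.3] [-33.8 -30.4]
strip [25.4 70.9] [-33.4  66.6]
```

View pics/t3.png

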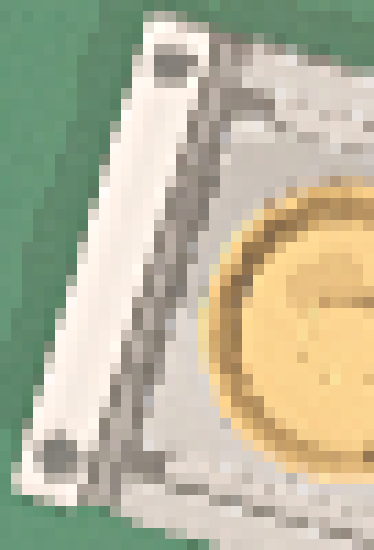

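The case measures 32 mm, matching the estimated home (77−45=32), but that is only good to ±2 mm. I'll confirm by pushing until the force rises stiffly at the stop.

```bash
python3 -m jog '[[[0,35,0],[0,0,0],1],[[0,70,0],[0,0,0],1],[[0,105,0],[0,0,0],1],[[0,135,10],[0,0,0],1],[[0,146,40],[0,0,0],1],[[0,148,75],[0,0,0],1],[[0,148,105],[0,0,0],1],[[0,148,118],[0,0,0],1],[[0,148,118],[0,0,0],1],[[0.6,156,118],[0,0,0],1],[[1,161,118],[0,0,0],1],[[1,161,118],[0,0,0],1]]'
python3 -m jog '[[[0.1,2,0],[0,0,0],1],[[0.1,2,0],[0,0,0],1]]'
python3 -m jog '[[[0.1,2,0],[0,0,0],1],[[0.1,2,0],[0,0,0],1]]'
```

```text
time_s: 12.7
position: [0.4858, -0.1021, 0.0374]
tcp_rot: [[-0.937, 0.349, 0.001], [0.349, 0.937, -0.0], [-0.001, 0.0, -1.0]]
force: [-0.4, 0.0, 0.5]
opening: 0.003
time_s: 12.87
position: [0.4867, -0.1011, 0.0375]
tcp_rot: [[-0.937, 0.35, 0.002], [0.35, 0.937, -0.001], [-0.002, 0.0, -1.0]]
force: [1.0, 0.1, 0.3]
opening: 0.002
time_s: 13.03
position: [0.487, -0.0995, 0.037]
tcp_rot: [[-0.937, 0.35, 0.001], [0.35, 0.937, -0.001], [-0.001, -0.0, -1.0]]
force: [0.5, 0.0, -0.0]
opening: 0.009
```

```bash
python3 -m jog '[[[0.1,2,0],[0,0,0],1],[[0.1,2,0],[0,0,0],1]]'
python3 -m jog '[[[0.1,1.5,0],[0,0,0],1],[[0.1,1.5,0],[0,0,0],1]]'
python3 -m jog '[[[0.1,1.5,0],[0,0,0],1],[[0.1,1.5,0],[0,0,0],1]]'
```

```text
time_s: 13.2
position: [0.4872, -0.0988, 0.0369]
tcp_rot: [[-0.937, 0.348, 0.0], [0.348, 0.937, -0.002], [-0.001, -0.002, -1.0]]
force: [-1.6, -5.4, 2.9]
opening: 0.004
time_s: 13.37
position: [0.4872, -0.0986, 0.0369]
tcp_rot: [[-0.938, 0.347, -0.001], [0.347, 0.938, -0.004], [-0.001, -0.004, -1.0]]
force: [-5.0, -10.7, 3.3]
opening: 0.004
time_s: 13.53
position: [0.4874, -0.0985, 0.037]
tcp_rot: [[-0.938, 0.346, -0.001], [0.346, 0.938, -0.006], [-0.001, -0.006, -1.0]]
force: [-7.3, -16.5, 3.9]
opening: 0.009
```

The force rose stiffly to 18 N with no motion, so the carriage is home, clicked and drawn against the stop. Now the pusher.

```bash
python3 -m jog '[[[-1,-10,0],[0,0,0],1],[[-1,-16,0],[0,0,0],1],[[-1,-16,-40],[0,0,0],0.35],[[-1,-16,-80],[0,0,0],0.35],[[-1,-16,-115],[0,0,0],0.35],[[-35,-8,-120],[0,0,0],0.35],[[-70,0,-120],[0,0,0],0.35],[[-105,6,-120],[0,0,0],0.35],[[-140,12,-120],[0,0,0],0.35],[[-163,12,-120],[0,0,0],0.35],[[-163,12,-120],[0,0,0],0.35],[[-163,12,-120],[0,0,0],0.35]]'
python3 - <<'E'
from h import *
s=bot.read_state();print(s['position'],s['opening'])
R=np.array(s['tcp_rot']);print(R.T@(np.array([.6455,-.1402,.051])-s['position'])*1000)
E
```

```text
time_s: 14.53
position: [0.6451, -0.1405, 0.1556]
tcp_rot: [[-0.937, 0.35, -0.001], [0.35, 0.937, 0.001], [0.001, 0.001, -1.0]]
force: [0.0, 0.5, -0.6]
opening: 0.623
[ 0.6451456  -0.14047211  0.15562006] 0.6233974588722716
[ -0.34562846   0.32636006 104.61993279]
```

```bash
python3 -m jog '[[[0,0,25],[0,0,0],0.35],[[0,0,60],[0,0,0],0.35],[[0,0,90],[0,0,0],0.35],[[0,0,104],[0,0,0],0.35],[[0,0,104],[0,0,0],0.5],[[0,0,104],[0,0,0],0.7],[[0,0,104],[0,0,0],0.9],[[0,0,104],[0,0,0],1],[[0,0,104],[0,0,0],1],[[0,0,104],[0,0,0],1],[[0,0,104],[0,0,0],1],[[0,0,104],[0,0,0],1]]'
python3 -m jog '[[[0,0,0],[0,0,0],1],[[0,0,0],[0,0,0],1],[[0,0,0],[0,0,0],1]]'
python3 - <<'E'
from h import *
print(bot.read_state()['opening']); w=save('wrist','w6'); save('top','top3')
E
```

```text
time_s: 15.53
position: [0.6457, -0.1407, 0.0538]
tcp_rot: [[-0.937, 0.35, 0.002], [0.35, 0.937, -0.001], [-0.002, 0.0, -1.0]]
force: [0.2, -0.3, 6.2]
opening: 0.247
time_s: 15.78
position: [0.6457, -0.1407, 0.0538]
tcp_rot: [[-0.937, 0.35, 0.002], [0.35, 0.937, -0.001], [-0.002, 0.0, -1.0]]
force: [-0.8, 0.9, 6.3]
opening: 0.243
0.24272516786752077
```

Gripped (21 mm). Lift and check.

```bash
python3 -m jog '[[[0,0,-10],[0,0,0],1],[[0,0,-25],[0,0,0],1],[[0,0,-50],[0,0,0],1],[[0,0,-80],[0,0,0],1],[[0,0,-100],[0,0,0],1],[[0,0,-100],[0,0,0],1]]'
python3 -m jog '[[[30,9,0],[0,0,0],1],[[65,19,0],[0,0,0],1],[[100,30,0],[0,0,0],1],[[135,40,0],[0,0,0],1],[[160,48,0],[0,0,0],1],[[168,50,0],[0,0,0],1],[[168,50,0],[0,0,0],1],[[168,50,0],[0,0,0],1]]'
python3 - <<'E'
from h import *
s=bot.read_state();print(s['position'],s['opening'],s['force'])
w=save('wrist','w7');t=save('scene','s7');u,v=map(int,proj('scene',np.array(s['position'])-[0,0,.05]))
A=cv2.resize(w[100:340,150:410,::-1],(433,400));B=cv2.resize(t[v-40:v+40,u-33:u+33,::-1],(330,400),interpolation=cv2.INTER_CUBIC)
cv2.imwrite('pics/w7c.png',np.hstack([A,B]))
E
```

```text
time_s: 16.38
position: [0.6478, -0.1416, 0.1578]
tcp_rot: [[-0.937, 0.35, 0.009], [0.35, 0.937, -0.004], [-0.01, -0.0, -1.0]]
force: [0.7, -1.1, -0.8]
opening: 0.247
time_s: 17.05
position: [0.5061, -0.0352, 0.1524]
tcp_rot: [[-0.937, 0.35, 0.002], [0.35, 0.937, -0.001], [-0.002, -0.0, -1.0]]
force: [1.0, -0.0, -0.7]
opening: 0.246
[ 0.50607119 -0.0352452   0.15238523] 0.24625383784043295 [ 0.96662028 -0.02274369 -0.7141291 ]
```

View pics/w7c.png

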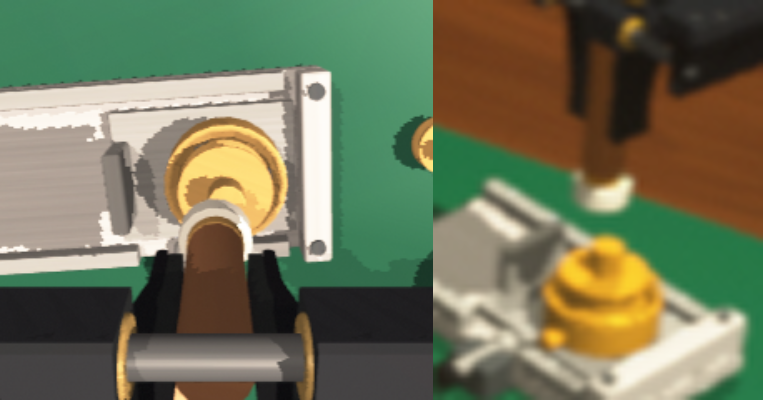

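Run:
```python
from h import *
np.set_printoptions(precision=2,suppress=True)
s=bot.read_state();P=np.array(s['position']);R=np.array(s['tcp_rot'])
u,v=map(int,proj('scene',P-[0,0,.05]))
obs=lambda c,r:np.array([u-33+(c-433+.5)/5-.5,v-40+(r+.5)/5-.5])
foot=P.copy();foot[2]=P[2]-.0458  # face
front=lambda c:c
print('foot obs col',obs(604,0)[0],'pred',proj('scene',foot))
for dx in(-3,0,3):
  for dy in(0,2,4):
    b=P+R@[dx/1e3,dy/1e3,0]; b[2]=.077; r=b.copy(); r[2]=.048
    print(dx,dy,'scene boss',proj('scene',b),'rim',proj('scene',r),'wrist boss',proj('wrist',b,s),'rim',proj('wrist',r,s))
print('obs boss',obs(606,241),'case',obs(604,285)); print('wrist foot pred',proj('wrist',foot,s),'obs',150+216/1.667)
print('wrist obs boss',150+228/1.667,'rim',150+227/1.667,100+178/1.667)
# full-res brass segmentation in scene image
im=cv2.cvtColor(cv2.imread('pics/s7.png'),cv2.COLOR_BGR2HSV)
m=cv2.inRange(im,(12,140,60),(32,255,255)); x0,y0=u-33,v-40
sub=m[y0:y0+80,x0:x0+66]
for r in range(40,78,3):
    c=np.flatnonzero(sub[r]); 
    if len(c): print(y0+r,x0+c.min(),x0+c.max(),x0+(c.min()+c.max())/2)
```

```text
foot obs col 302.8 pred [302.15 183.16]
-3 0 scene boss [300.64 192.68] rim [300.01 201.41] wrist boss [278.22 225.6 ] rim [278.31 214.03]
-3 2 scene boss [301.12 193.02] rim [300.49 201.75] wrist boss [280.76 225.61] rim [280.6  214.04]
-3 4 scene boss [301.6  193.36] rim [300.96 202.1 ] wrist boss [283.3  225.61] rim [282.89 214.04]
0 0 scene boss [301.48 192.32] rim [300.85 201.04] wrist boss [278.23 222.02] rim [278.31 210.76]
0 2 scene boss [301.96 192.66] rim [301.32 201.38] wrist boss [280.78 222.02] rim [280.61 210.77]
0 4 scene boss [302.44 193.  ] rim [301.8  201.72] wrist boss [283.32 222.02] rim [282.9  210.77]
3 0 scene boss [302.32 191.95] rim [301.68 200.66] wrist boss [278.23 218.4 ] rim [278.31 207.47]
3 2 scene boss [302.8  192.29] rim [302.15 201.01] wrist boss [280.79 218.4 ] rim [280.62 207.47]
3 4 scene boss [303.29 192.63] rim [302.63 201.35] wrist boss [283.35 218.41] rim [282.92 207.47]
obs boss [303.2 191.8] case [302.8 200.6]
wrist foot pred [278.12 236.43] obs 279.5740851829634
wrist obs boss 286.7726454709058 rim 286.1727654469106 206.77864427114577
184 314 334 324.0
187 323 334 328.5
190 332 334 333.0
193 300 307 303.5
196 295 311 303.0
199 293 313 303.0
202 291 314 302.5
205 292 314 303.0
208 292 313 302.5
211 291 312 301.5
214 298 308 303.0
```

The images suggest the boss lies about +1, +3 mm (tool x, y) from the foot axis. I'll correct that and press in steps.

```bash
python3 -m jog '[[[1,3,0],[0,0,0],1],[[1,3,8],[0,0,0],1],[[1,3,18],[0,0,0],1],[[1,3,24],[0,0,0],1],[[1,3,27],[0,0,0],1],[[1,3,27],[0,0,0],1]]'
python3 -m jog '[[[0,0,2],[0,0,0],1],[[0,0,4],[0,0,0],1],[[0,0,6],[0,0,0],1],[[0,0,6],[0,0,0],1]]'
python3 -m jog '[[[0,0,2],[0,0,0],1],[[0,0,4],[0,0,0],1],[[0,0,4],[0,0,0],1]]'
```

```text
time_s: 17.65
position: [0.5043, -0.0315, 0.1241]
tcp_rot: [[-0.937, 0.35, -0.003], [0.35, 0.937, 0.001], [0.003, -0.0, -1.0]]
force: [0.3, 0.0, -0.8]
opening: 0.248
time_s: 17.98
position: [0.5055, -0.0317, 0.1196]
tcp_rot: [[-0.937, 0.35, 0.001], [0.35, 0.937, -0.0], [-0.001, 0.0, -1.0]]
force: [-0.6, 0.3, 1.9]
opening: 0.245
time_s: 18.23
position: [0.5044, -0.0314, 0.1149]
tcp_rot: [[-0.937, 0.35, -0.002], [0.35, 0.937, 0.001], [0.002, -0.0, -1.0]]
force: [-0.7, 0.5, -0.5]
opening: 0.249
```

```bash
python3 -m jog '[[[0,0,2],[0,0,0],1],[[0,0,4],[0,0,0],1],[[0,0,4],[0,0,0],1]]'
python3 -m jog '[[[0,0,2],[0,0,0],1],[[0,0,4],[0,0,0],1],[[0,0,4],[0,0,0],1],[[0,0,4],[0,0,0],1]]'
```

```text
time_s: 18.48
position: [0.5047, -0.0315, 0.1109]
tcp_rot: [[-0.937, 0.35, -0.001], [0.35, 0.937, 0.0], [0.001, -0.0, -1.0]]
force: [0.2, -0.3, -0.8]
opening: 0.247
time_s: 18.82
position: [0.5054, -0.0317, 0.1105]
tcp_rot: [[-0.937, 0.35, 0.001], [0.35, 0.937, -0.001], [-0.002, -0.0, -1.0]]
force: [-4.7, -0.1, 23.3]
opening: 0.245
```

The press stopped at the expected home depth (0.1105 vs 0.1108) under 24 N. I'll hold briefly, lift and return the pusher.

```bash
python3 -m jog '[[[0,0,0],[0,0,0],1],[[0,0,-5],[0,0,0],1],[[0,0,-25],[0,0,0],1],[[0,0,-45],[0,0,0],1],[[-35,-11,-45],[0,0,0],1],[[-70,-22,-45],[0,0,0],1],[[-105,-33,-45],[0,0,0],1],[[-140,-44,-45],[0,0,0],1],[[-160,-50,-45],[0,0,0],1],[[-169,-53,-45],[0,0,0],1],[[-169,-53,-45],[0,0,0],1],[[-169,-53,-45],[0,0,0],1]]'
python3 -m jog '[[[0,0,0],[0,0,0],1],[[0,0,0],[0,0,0],1],[[0,0,0],[0,0,0],1]]'
```

```text
time_s: 19.82
position: [0.6433, -0.1396, 0.1515]
tcp_rot: [[-0.937, 0.35, -0.003], [0.35, 0.937, 0.002], [0.004, 0.0, -1.0]]
force: [-1.0, 0.8, -1.8]
opening: 0.248
time_s: 20.07
position: [0.6438, -0.1393, 0.1525]
tcp_rot: [[-0.937, 0.349, -0.001], [0.349, 0.937, 0.001], [0.001, 0.0, -1.0]]
force: [-0.2, -0.4, -1.0]
opening: 0.247
```

```bash
python3 -m jog '[[[-2,-0.6,20],[0,0,0],1],[[-2,-0.6,45],[0,0,0],1],[[-2,-0.6,65],[0,0,0],1],[[-2,-0.6,76],[0,0,0],1],[[-2,-0.6,76],[0,0,0],1],[[-2,-0.6,76],[0,0,0],1]]'
python3 -m jog '[[[0,0,4],[0,0,0],1],[[0,0,8],[0,0,0],1],[[0,0,12],[0,0,0],1],[[0,0,16],[0,0,0],1],[[0,0,16],[0,0,0],1],[[0,0,16],[0,0,0],1]]'
```

```text
time_s: 20.57
position: [0.6463, -0.1414, 0.0763]
tcp_rot: [[-0.937, 0.35, -0.001], [0.35, 0.937, 0.0], [0.001, 0.0, -1.0]]
force: [1.1, 0.1, -0.6]
opening: 0.25
time_s: 21.07
position: [0.6463, -0.1417, 0.0602]
tcp_rot: [[-0.937, 0.35, -0.0], [0.35, 0.937, 0.0], [0.001, 0.0, -1.0]]
force: [-0.1, 0.6, -1.4]
opening: 0.249
```

Foot is inside the hole (face about 14 mm, block top 22 mm) with no contact force. Lower to the floor.

```bash
python3 -m jog '[[[0,0,3],[0,0,0],1],[[0,0,5],[0,0,0],1],[[0,0,6],[0,0,0],1],[[0,0,6.5],[0,0,0],1],[[0,0,6.5],[0,0,0],1]]'
python3 -m jog '[[[0,0,0],[0,0,0],0.7],[[0,0,0],[0,0,0],0.6],[[0,0,0],[0,0,0],0.5],[[0,0,0],[0,0,0],0.35],[[0,0,0],[0,0,0],0.35],[[0,0,0],[0,0,0],0.35],[[0,0,0],[0,0,0],0.35],[[0,0,0],[0,0,0],0.35]]'
```

```text
time_s: 21.48
position: [0.6465, -0.1417, 0.0539]
tcp_rot: [[-0.937, 0.35, -0.0], [0.35, 0.937, 0.0], [0.0, -0.0, -1.0]]
force: [-0.1, 0.0, -1.5]
opening: 0.246
time_s: 22.15
position: [0.6465, -0.1417, 0.0539]
tcp_rot: [[-0.937, 0.35, -0.0], [0.35, 0.937, -0.0], [0.0, -0.0, -1.0]]
force: [-0.7, 0.8, 0.2]
opening: 0.639
```

Released at about floor height. Raise clear, then check with the top and scene cameras.

```bash
python3 -m jog '[[[0,0,-20],[0,0,0],0.35],[[0,0,-50],[0,0,0],0.35],[[0,0,-85],[0,0,0],0.35],[[0,0,-120],[0,0,0],0.35],[[-10,-35,-130],[0,0,0],0.35],[[-20,-70,-130],[0,0,0],0.35],[[-25,-105,-130],[0,0,0],0.35],[[-30,-140,-130],[0,0,0],0.35],[[-30,-170,-130],[0,0,0],0.35],[[-30,-200,-130],[0,0,0],0.35],[[-30,-200,-130],[0,0,0],0.35],[[-30,-200,-130],[0,0,0],0.35]]'
python3 - <<'E'
from h import *
t=save('top','top9');w=save('scene','s9')
A=cv2.resize(t[190:325,225:345,::-1],(408,459),interpolation=cv2.INTER_CUBIC)
B=cv2.resize(w[160:270,215:345,::-1],(542,459),interpolation=cv2.INTER_CUBIC)[:, :390]
cv2.imwrite('pics/fin.png',np.hstack([A,B]))
a=cv2.imread('pics/top0.png').astype(int);b=cv2.imread('pics/top9.png').astype(int)
for n,(x,y,r) in dict(pusher=(311,221,17),dome=(198,220,22),jar=(124,284,12),screw=(380,265,26)).items():
    d=abs(a-b).max(2)[y-r:y+r,x-r:x+r]; print(n,(d>40).sum(),d.size)
E
```

```text
time_s: 23.15
position: [0.6037, -0.3414, 0.1837]
tcp_rot: [[-0.935, 0.353, -0.0], [0.353, 0.935, 0.0], [0.0, 0.0, -1.0]]
force: [0.3, 0.6, 0.2]
opening: 0.65
pusher 68 1156
dome 0 1936
jar 0 576
screw 288 2704
```

Run:
```python
from h import *
for f in('s7','s9'):
    im=cv2.cvtColor(cv2.imread(f'pics/{f}.png'),cv2.COLOR_BGR2HSV)
    m=cv2.inRange(im,(12,140,60),(32,255,255))[180:220,285:320]
    print(f,[(180+r,285+np.flatnonzero(m[r]).min(),285+np.flatnonzero(m[r]).max()) for r in range(8,34,2) if m[r].any()])
def wm(f,x0,y0,x1,y1,lo,hi):
    im=cv2.cvtColor(cv2.imread(f'pics/{f}.png'),cv2.COLOR_BGR2HSV)[y0:y1,x0:x1]
    ys,xs=np.nonzero(cv2.inRange(im,lo,hi)); return len(xs),xs.mean()+x0,ys.mean()+y0,ys.min()+y0
for f in('scene0','s9'): print(f,'handle',wm(f,228,190,252,222,(0,100,40),(14,255,200)))
for f in('top0','top9'): print(f,'handle',wm(f,300,208,325,232,(0,100,40),(14,255,230)))
print(proj('scene',[.6455,-.14,.103]),proj('scene',[.6455,-.14,.111]))
```

```text
s7 [(192, np.int64(301), np.int64(306)), (194, np.int64(296), np.int64(308)), (196, np.int64(295), np.int64(311)), (198, np.int64(293), np.int64(312)), (200, np.int64(292), np.int64(313)), (202, np.int64(291), np.int64(314)), (204, np.int64(291), np.int64(314)), (206, np.int64(292), np.int64(313)), (208, np.int64(292), np.int64(313)), (210, np.int64(291), np.int64(313)), (212, np.int64(290), np.int64(311))]
s9 [(196, np.int64(297), np.int64(309)), (198, np.int64(293), np.int64(312)), (200, np.int64(292), np.int64(313)), (202, np.int64(291), np.int64(314)), (204, np.int64(291), np.int64(314)), (206, np.int64(292), np.int64(313)), (208, np.int64(292), np.int64(313)), (210, np.int64(291), np.int64(313)), (212, np.int64(290), np.int64(311))]
scene0 handle (141, np.float64(241.24822695035462), np.float64(210.19858156028369), np.int64(198))
s9 handle (145, np.float64(240.33793103448275), np.float64(210.17241379310346), np.int64(198))
top0 handle (103, np.float64(312.4466019417476), np.float64(220.3009708737864), np.int64(214))
top9 handle (97, np.float64(313.3814432989691), np.float64(220.05154639175257), np.int64(214))
[240.90973336 196.63041025] [240.88326923 194.07892291]
```

Run:
```python
from h import *
def red(f):
    im=cv2.cvtColor(cv2.imread(f'pics/{f}.png'),cv2.COLOR_BGR2HSV)[160:210,200:232]
    ys,xs=np.nonzero(cv2.inRange(im,(0,200,120),(6,255,255))); return len(xs),xs.mean()+200,ys.mean()+160
print(red('scene0'),red('s9'))
bot.hand_in(); print(bot.read_state()['time_s'])
```

```text
(136, np.float64(215.35294117647058), np.float64(178.7058823529412)) (136, np.float64(215.28676470588235), np.float64(178.72794117647058))
the job is handed in; nothing more can be done
the job is handed in; nothing more can be done
```

I did every step and handed the job in at about 23 s of the 72 s allowed. The hand-in gave no verdict.

- **Cover laid in:** I lowered it into the mouth of the case with no contact force and let go. A wrist picture then showed it level, boss up.
- **Carriage home:** On the first push I couldn't tell whether it had clicked. I pushed again, and the lug was ahead of where I had left it. The force then rose to 18 N with no movement, so it is against the stop.
- **Cover pressed:** The pusher stopped within 0.3 mm of the home depth I had worked out, under about 24 N. The boss then sat about 3–4 pixels lower in the scene picture, which fits a 12 mm snap. I never saw the 6–10 N snap peak, because force was only read at the end of each move.
- **Pusher back in its holder:** It stands at its original height, shifted by about 1 pixel (roughly 2 mm).
- **Bystanders:** The dome and jar show no change in the top view. The screwdriver is unchanged in the scene view; in the top view that area did differ, probably because the arm was over it.

**Disagreements:**
- The wrist and top cameras differed by about 3–4 mm in one direction. I worked from relative positions, and shifted the pusher 3 mm before pressing.
- While I gripped the pusher, about 6 N of upward force showed; I did not find the cause.
- I had used up the picture limit, so the last checks were pixel measurements rather than a viewed picture.

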